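# Tip the honey drops out of the notched plate into the butter dish

### The arm

A 6-joint arm with a two-finger parallel gripper is mounted at the origin on the work surface. World frame = base frame: x ahead of the robot, y to its left, z up, the work surface at z = 0. Lengths are in mm, angles in rad, forces in N, time in s.
With the tool pointing down it reaches from about 325 to 775 mm from the base axis. Payload 5.5 kg.
Tool frame: the origin (TCP) lies at the very end of the fingers, on their centre line; the grasp point (between the pads) lies 19 mm behind it; x points along the fingers, y is the direction in which the jaws open and shut, and the axes are right-handed (so a half turn about x gives the same grasp; the last joint's range is limited). The gripper opens to 85 mm and grips with 20 to 120 N. Pads are 22 mm wide; open, the fingers measure 114 mm over their backs; the gripper's body (76 mm by 85 mm) begins 54 mm behind the grasp point. The pads swing forward as they close: fully open they stand 13 mm farther back than shut.
Start: joints at [1.285, 0.091, 1.231, -0, 1.82, -0.057], TCP at [136.089, 584.377, 231.275] pointing down, gripper open.
Joint ranges: [-2.87, 2.87], [-0.86, 2.18], [0.17, 2.46], [-1.51, 4.65], [0.06, 2.69], [-2.65, 2.65]. Speed limits (rad/s): [2.57, 2.57, 3.01, 3.14, 3.14, 3.14].

### API

Orientations are given as a rotation vector (axis times angle).
In Python, from cell import arm gives the robot as it stands.
- The arm moves only by the tool arm_command, never from a script. Its arguments are lists of equal length, an entry for each row: "dp": the shift along the tool's x, y, z in mm, a list of three; "rotation": the turn, a rotation vector about the tool's x, y, z in degrees, a list of three; "grip": the opening, from 0 (shut) to 1 (fully open). In form: {"dp": [[x, y, z], ...], "rotation": [[wx, wy, wz], ...], "grip": [grip, ...]}. A call has 1 to 20 rows; each row is the pose to reach, as a shift and turn from the pose commanded when the call began, along the tool's axes at that moment; what a row does not reach only later rows make up. A row lasts 1/10 s, in which the tool goes at most 50 mm and 8.59 degrees, less where a joint would pass 70% of its speed; a pose out of reach is approached as far as the arm can. A call with a gripper value outside its range is refused whole. The fingers move at their own pace and stop on an object; "squeeze" is the grip in N (left out, the last holds). Time passes only in rows, so rows that repeat a pose let the fingers close. It gives the time, the measured TCP pose, the force and the opening at its end, in the units of the state.
- arm.get_state(): the state, without advancing time (a new reading comes with each control period).
- arm.camera(name): name is "scene" or "top" or "wrist"; returns the picture (384x512x3 uint8, red, green, blue); there is no depth.
- arm.camera_info(name): a dict with "fx", "fy", "cx", "cy" (pixels), "D" ([k1, k2, p1, p2, k3] as OpenCV has them; the pictures are not rectified), "world_from_camera" (4x4, takes a point from camera to world coordinates). Camera axes: x right, y up, looking along -z (the intrinsics and any distortion apply to the point x, -y, -z); pixel columns grow to the right and rows downward; lengths in mm; the calibration is good to about 2 mm. A picture is of the moment at which its call begins: read the wrist's pose just before it. camera_info takes no time and is no camera call; for the wrist camera it gives the pose at the moment of the call.
- arm.job_done(): hands the job in, once; it reports no verdict.
The state is a dict: "time_s": time; "joints": joint angles; "qd": joint speeds; "effort": joint torques, N m; "tcp_pos": TCP position; "ee_rot": TCP orientation; "contact_force": force on the tool from outside, world axes, zero at the start; "ft_torque": the same for the moment, N m; "finger_gap": opening from 0.0 (shut) to 1.0 (fully open).
Only numpy, scipy, OpenCV 4.12 (cv2) and the standard library are available. Lean on these libraries where they do the work, as an engineer would, in place of code of your own. Each camera call takes 0.05 s, during which the arm holds its last target. There are 200 camera calls.

### The job

Stand the rectangular steel butter dish on the table under the spout of the white tipping plate, its ear pointing away from the plate. Then raise the end of the plate with the tab handle, so that it tips towards its notched corner and all three honey drops roll out into the dish, and lower the plate back onto its rest. Leave the jam jar and the round steel bowl where they are.

Things in the scene. Friction and masses are not known exactly. Their poses are not given: they have to be found in the camera images.
- dish_ear (a point): Grip point on the ear of the rectangular steel butter dish (loose): an upright tab at the middle of one short end, 10 mm thick across the dish (y), 26 mm along it (x), from 10 to 62 mm above the dish's underside. The point is on the tab's centre line, 44 mm above the underside, 83 mm from the dish's middle. Axes are the dish's: x from the middle towards the ear, y across, z up.
- dish_middle (a point): Middle of the butter dish, 18 mm above its underside, half-way up its walls; axes as dish_ear. Open dish, 0.2 kg, 130 mm long (x), 106 mm wide (y), 36 mm high, walls 3 mm.
- catch_spot (a point): Point on the table (height 0), fixed to the plate's stand, 46 mm out beyond the spout's edge: the middle of the butter dish belongs here, its length along this x, ear outward (15 mm off does no harm). x points level outward from the spout, away from the plate's handle; y is parallel to the plate's hinge; z up. The stand's foot ends 77 mm short of this point (towards -x).
- plate_handle (a point): Grip point on the white plate's handle, a tab upright behind the corner opposite to the notch: 10 mm thick (y), 26 mm along the diagonal (x), top 12 mm above this point, foot 34 mm below. Axes are the plate's: x along the diagonal to the spout, y along the hinge, z out of the plate. In these axes the hinge line lies 189 mm along +x and 34 mm along -z; the handle swings about it.
- spout (a point): Middle of the plate's floor edge at the notch, a 72 mm wide opening where the corner is cut off, 36 mm beyond the hinge; axes as plate_handle. Plate: white square, 170 mm a side, 18 mm rim, floor about 70 mm above the table, hinged on a low wooden stand fixed to the table. The edge stays above the dish's rim at any tilt.
- plate (a joint): Tilt of the plate about its hinge, rad: 0 level on its rest, growing as the handle is lifted, stop at 0.42. At 0.3 the drops roll out within a second or so. Takes about 2 N at the handle; falls back if let go. Tipping at 0.15 to 0.5 rad/s drops them all into the dish; a jerk could throw them past it.
- drop_a: Round honey drop, a hard amber ball 24 mm in diameter, 11 g, origin at its centre; the three start lying apart on the plate.
- drop_b: Second honey drop, the same.
- drop_c: Third honey drop, the same.
- jar: Bystander: glass jam jar with twist cap, 68 mm in diameter, 95 mm tall, origin at the centre of its underside.
- cup: Bystander: round steel bowl without an ear, 92 mm across the rim, 45 mm tall, origin at the centre of its underside. Not the butter dish.
Things that resemble listed ones, but are neither listed nor needed, are in the scene too. Leave any black look-alike of the part that bears dish_ear alone.

How it is judged (in metres and radians):
On the way, in this order (a step that is already met when the one before it is completed fails the run):
1. the butter dish stands on the table under the spout, its ear away from the plate (horizontal distance between dish_middle and catch_spot below 0.035 m and height (world z) of dish_middle below 0.023 m and angle between dish_middle's own z axis and vertical below 0.1 rad and x of dish_ear in the frame of catch_spot above 0.04 m), for 0.2 s.
2. the plate is tipped towards its notch (value of joint plate above 0.1 rad), for 0.1 s.
At the end, for the whole second after the job is handed in: All three honey drops lie inside the butter dish, the dish stands upright on the table under the spout (middle within 50 mm of the catch spot) with its ear pointing away from the plate, and the plate is back on its rest (within 0.05 rad) (x of drop_a in the frame of dish_middle between -0.064 and 0.064 m and y of drop_a in the frame of dish_middle between -0.052 and 0.052 m and z of drop_a in the frame of dish_middle between -0.02 and 0.02 m and x of drop_b in the frame of dish_middle between -0.064 and 0.064 m and y of drop_b in the frame of dish_middle between -0.052 and 0.052 m and z of drop_b in the frame of dish_middle between -0.02 and 0.02 m and x of drop_c in the frame of dish_middle between -0.064 and 0.064 m and y of drop_c in the frame of dish_middle between -0.052 and 0.052 m and z of drop_c in the frame of dish_middle between -0.02 and 0.02 m and height (world z) of dish_middle below 0.023 m and angle between dish_middle's own z axis and vertical below 0.1 rad and horizontal distance between dish_middle and catch_spot below 0.05 m and value of joint plate below 0.05 rad and x of dish_ear in the frame of catch_spot above 0.04 m); the robot touches nothing.
It fails at once if the jam jar is moved more than 25 mm (distance of jar from where it was at the start of the episode above 0.025 m).
It fails at once if the round bowl is moved more than 25 mm (distance of cup from where it was at the start of the episode above 0.025 m).
It also fails if it takes over 56 s, if anything falls off the work surface, if the arm or the gripper's body presses on something with over 40 N, if the wrist force passes 120 N, or if a joint passes its speed limit or range.

## Working session

There is one attempt and no reset: what is moved stays moved. The work goes in short steps, Python scripts to look and compute and a tool call to move; the robot and the scene stay as the last step left them, time stands still between calls to the robot, and variables do not carry over. Pictures are saved under pics/ and viewed, on a budget of 10 in all, crops included, one or two more only if the job needs it, and the job is handed in when it is done.

Besides the shell and the picture viewer there is one more tool, called after "Call:" as name(argument=value, ...) on one line, values as JSON. arm_command: Moves the arm, as the interface text tells. Its arguments: {"type":"object","properties":{"dp":{"type":"array"},"rotation":{"type":"array"},"grip":{"type":"array"},"squeeze":{"type":"number"}},"required":["dp","rotation","grip"]}

```bash
ls; mkdir -p pics
python3 - <<'E'
from cell import arm
import cv2,numpy as np
s=arm.get_state();print(s)
for n in("scene","top"):
    im=arm.camera(n);cv2.imwrite(f"pics/{n}0.png",im[:,:,::-1]);i=arm.camera_info(n);print(n,{k:np.round(v,3).tolist() for k,v in i.items()})
E
```

```text
pics
{'time_s': 0.0, 'joints': array([ 1.28529816e+00,  9.18706310e-02,  1.23189806e+00, -3.91156658e-05,
        1.81980840e+00, -5.67042940e-02]), 'qd': array([-8.29649694e-04, -7.00890563e-04,  1.01936315e-03, -5.88575270e-04,
        8.66728045e-05, -2.35142624e-04]), 'effort': array([ 6.43985222e-04, -4.58727944e+01, -4.18019843e+01, -3.97922292e-06,
        1.15785052e-02, -1.35076931e-06]), 'tcp_pos': array([136.01704704, 584.08251434, 230.13695573]), 'ee_rot': array([ 0.17809468,  1.56362196, -0.18118209]), 'contact_force': array([-0.69236659,  0.70077898,  0.31582383]), 'ft_torque': array([0.01704819, 0.00721926, 0.05854054]), 'finger_gap': 1.0000666467795585}
scene {'fx': 357.44, 'fy': 357.44, 'cx': 258.185, 'cy': 193.28, 'D': [-0.039, 0.0, 0.0, 0.0, 0.0], 'world_from_camera': [[0.75, -0.4, 0.527, 1204.669], [0.662, 0.464, -0.588, -783.798], [-0.009, 0.79, 0.613, 784.11], [0.0, 0.0, 0.0, 1.0]]}
top {'fx': 471.633, 'fy': 471.633, 'cx': 253.062, 'cy': 195.951, 'D': [-0.013, 0.0, 0.0, 0.0, 0.0], 'world_from_camera': [[0.022, 0.988, -0.152, 400.611], [-1.0, 0.023, 0.003, -108.044], [0.007, 0.152, 0.988, 1370.091], [0.0, 0.0, 0.0, 1.0]]}
```

View pics/scene0.png

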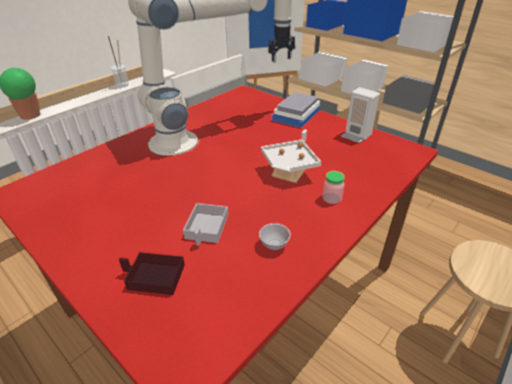

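View pics/top0.png

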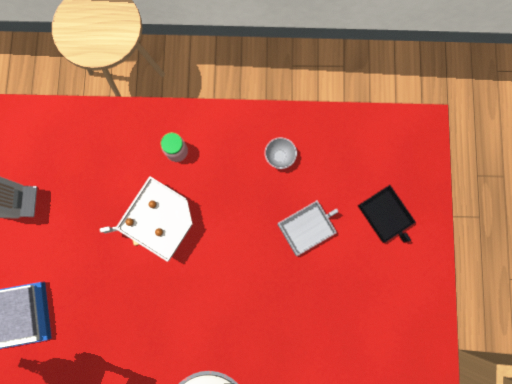

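The top view has the plate at about (157,220), with its white handle at (105,229) and the cut corner at (191,212). Candidates for the dish are the steel dish (308,228) with its ear at (334,213), the black look-alike (387,213) with its ear at (405,238), and the round bowl (281,153). I choose the steel dish and will check it close up.

```bash
cat > h.py <<'E'
import cv2,numpy as np
def ray(i,uv):
    K=np.array([[i["fx"],0,i["cx"]],[0,i["fy"],i["cy"]],[0,0,1]])
    p=cv2.undistortPoints(np.array(uv,float).reshape(-1,1,2),K,np.array(i["D"],float)).reshape(-1,2)
    T=np.array(i["world_from_camera"]);d=np.c_[p[:,0],-p[:,1],-np.ones(len(p))]@T[:3,:3].T
    return T[:3,3],d
def onplane(i,uv,z):
    o,d=ray(i,uv);return o+d*((z-o[2])/d[:,2])[:,None]
def px(i,P):
    T=np.linalg.inv(np.array(i["world_from_camera"]));c=np.atleast_2d(P)@T[:3,:3].T+T[:3,3]
    K=np.array([[i["fx"],0,i["cx"]],[0,i["fy"],i["cy"]],[0,0,1]])
    return cv2.projectPoints(c*[1,-1,-1],np.zeros(3),np.zeros(3),K,np.array(i["D"],float))[0].reshape(-1,2)
E
python3 - <<'E'
from cell import arm
from h import *
i=arm.camera_info("top");im=cv2.imread("pics/top0.png")
hsv=cv2.cvtColor(im,cv2.COLOR_BGR2HSV)
m=((hsv[...,1]<110)&(hsv[...,2]>70)).astype(np.uint8)
for n,(x0,y0,x1,y1),z in(("plate",(95,170,205,270),88),("dish",(270,195,350,265),36),("cup",(260,130,303,178),45)):
    r=np.zeros_like(m);r[y0:y1,x0:x1]=m[y0:y1,x0:x1]
    cs=max(cv2.findContours(r,0,2)[0],key=cv2.contourArea)
    ap=cv2.approxPolyDP(cs,3,True)[:,0];print(n,cv2.contourArea(cs));print(np.c_[ap,onplane(i,ap,z)].round(0))
a=cv2.resize(im[165:275,90:210],None,fx=4.5,fy=4.5,interpolation=2);b=cv2.resize(im[190:265,268:358],None,fx=6*.9,fy=6*.9,interpolation=2)
b=b[:,:490];
# cv2 side-by-side limited to 800x600
a=cv2.resize(a,(420,385));b=cv2.resize(b,(380,317))
c=np.zeros((385,800,3),np.uint8);c[:,:420]=a;c[:317,420:]=b;cv2.imwrite("pics/crop1.png",c)
E
```

```text
plate 3816.5
[[150. 176. 647. 174.  88.]
 [118. 224. 512. 254.  88.]
 [100. 231. 491. 301.  88.]
 [118. 230. 495. 253.  88.]
 [167. 261. 415. 115.  88.]
 [192. 222. 522.  52.  88.]
 [187. 200. 582.  69.  88.]]
dish 1776.0
[[ 337.  209.  573. -353.   36.]
 [ 326.  214.  558. -321.   36.]
 [ 316.  200.  598. -293.   36.]
 [ 278.  223.  529. -185.   36.]
 [ 296.  255.  440. -237.   36.]
 [ 336.  232.  508. -350.   36.]
 [ 328.  218.  547. -327.   36.]]
cup 750.0
[[ 279.  137.  779. -184.   45.]
 [ 267.  144.  757. -149.   45.]
 [ 265.  157.  718. -144.   45.]
 [ 273.  166.  692. -168.   45.]
 [ 284.  168.  687. -199.   45.]
 [ 294.  161.  708. -228.   45.]
 [ 296.  149.  744. -233.   45.]
 [ 291.  141.  768. -219.   45.]]
```

View pics/crop1.png

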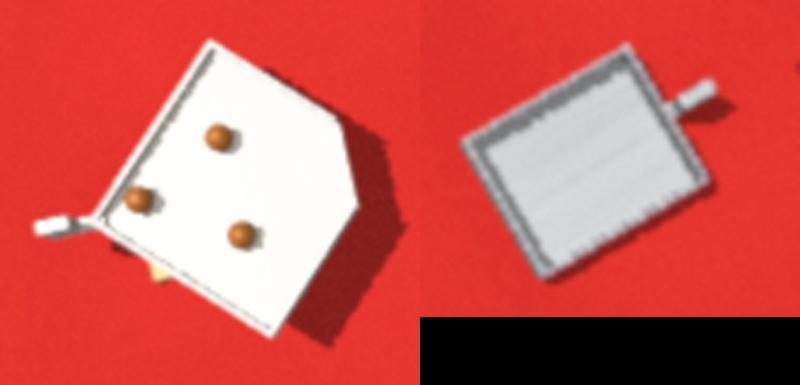

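The crop confirms the choice: grey steel dish, ear at upper right, and the plate's handle at left with three drops on it. The sizes also fit, with the dish measuring about 130x103 and the plate sides about 165.

```bash
cat >> h.py <<'E'
from scipy.spatial.transform import Rotation as R
def plan(s,p,yaw):
    "tool down, tool y along world yaw (deg), either sign; returns dp, rot"
    A=R.from_rotvec(s["ee_rot"]).as_matrix();out=[]
    for k in(0,180):
        a=np.radians(yaw+k);y=np.array([np.cos(a),np.sin(a),0]);x=np.array([0,0,-1.]);B=np.c_[x,y,np.cross(x,y)]
        out.append(np.degrees(R.from_matrix(A.T@B).as_rotvec()))
    dp=A.T@(np.array(p)-s["tcp_pos"])
    print("tool axes\n",A.round(3),"\ndp",dp.round(1),"rot",[o.round(1).tolist() for o in out],"j6",s["joints"][5].round(3))
E
python3 - <<'E'
from cell import arm
from h import *
s=arm.get_state()
i=arm.camera_info("top")
plan(s,[563,-337,200],-58.2+90)
D=np.array([.527,-.85]);M=np.array([519,-266])
print(onplane(i,[[337,209],[333,212]],62), M+D*96)
# handle: triangulate blobs
j=arm.camera_info("scene");im=cv2.imread("pics/scene0.png")
m=cv2.inRange(im,(150,150,150),(255,255,255));m[:,:295]=0;m[:,312:]=0;m[:125]=0;m[146:]=0
print(np.argwhere(m)[:,::-1].min(0),np.argwhere(m)[:,::-1].max(0))
for u in(np.argwhere(m)[:,::-1].mean(0),):
    o1,d1=ray(i,[[105.5,229.5]]);o2,d2=ray(j,[[304.5,132]])
    t=np.linalg.lstsq(np.c_[d1[0],-d2[0]],o2-o1,rcond=None)[0];print("handle top",o1+d1[0]*t[0],o2+d2[0]*t[1])
E
```

```text
tool axes
 [[-0.     0.227  0.974]
 [-0.002  0.974 -0.227]
 [-1.    -0.002 -0.   ]] 
dp [  31.6 -800.2  624.8] rot [[45.1, 0.0, 0.1], [-134.9, -0.1, 0.0]] j6 -0.057
[[ 569.88216637 -348.13045408   62.        ]
 [ 561.17344439 -336.8872298    62.        ]] [ 569.592 -347.6  ]
[295 130] [306 145]
handle top [494.59296472 281.38677354 105.05557161] [498.12863689 284.49989815 106.27659252]
```

Call:
arm_command(dp=[[30,-800,625],[30,-800,625],[30,-800,625],[30,-800,625],[30,-800,625],[30,-800,625],[30,-800,625],[30,-800,625],[30,-800,625],[30,-800,625],[30,-800,625],[30,-800,625],[30,-800,625],[30,-800,625],[30,-800,625],[30,-800,625],[30,-800,625],[30,-800,625],[30,-800,625],[30,-800,625]], rotation=[[45,0,0],[45,0,0],[45,0,0],[45,0,0],[45,0,0],[45,0,0],[45,0,0],[45,0,0],[45,0,0],[45,0,0],[45,0,0],[45,0,0],[45,0,0],[45,0,0],[45,0,0],[45,0,0],[45,0,0],[45,0,0],[45,0,0],[45,0,0]], grip=[1,1,1,1,1,1,1,1,1,1,1,1,1,1,1,1,1,1,1,1])

```text
time_s: 2.1
tcp_pos: [557.1, -324.3, 200.9]
ee_rot: [0.791, 1.423, -0.79]
contact_force: [1.6, 0.3, 0.5]
finger_gap: 1.001
```

Run:
```python
from cell import arm
from h import *
i=arm.camera_info("wrist");im=arm.camera("wrist")[:,:,::-1].copy();s=arm.get_state()
cv2.imwrite("pics/w1.png",im)
print(px(i,[[563,-337,62],[519,-266,36]]).round(0))
plan(s,[563,-337,200],31.8)
```

```text
[[252. 190.]
 [252. 111.]]
tool axes
 [[-0.006  0.851  0.524]
 [ 0.     0.524 -0.851]
 [-1.    -0.005 -0.003]] 
dp [-4.8  0.8  7.8] rot [[-0.2, -0.2, 0.3], [179.8, 0.4, 0.3]] j6 -1.138
```

View pics/w1.png

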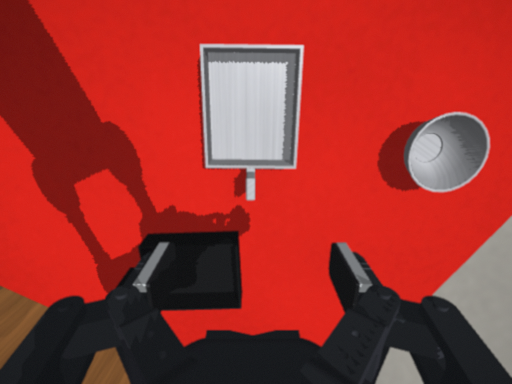

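In the wrist view the dish rim corners are about (200,45), (303,45), (296,167) and (206,167), and the ear's top is about (251,172–198). The black look-alike is under the left finger, so I'll check the clearance there.

Run:
```python
from cell import arm
from h import *
i=arm.camera_info("wrist");s=arm.get_state();im=cv2.imread("pics/w1.png")
P=onplane(i,[[200.5,45],[303,45],[297,168],[205.5,168]],36)
c=P.mean(0);d=(P[2]+P[3]-P[0]-P[1])[:2];d/=np.linalg.norm(d)
print(P.round(1),c,d,np.degrees(np.arctan2(d[1],d[0])),"sides",[np.linalg.norm(P[k]-P[k-1]).round(0) for k in range(4)])
print("ear from middle",c[:2]+83*d,"seen",onplane(i,[[250.5,171],[250.5,200]],62).round(1))
print("black corner",onplane(i,[[240,232],[240,300],[160,232]],36).round(0))
e=np.r_[c[:2]+83*d,25]
plan(s,e,np.degrees(np.arctan2(d[1],d[0]))+90)
```

```text
[[ 442.3 -244.9   36. ]
 [ 530.  -191.    36. ]
 [ 597.  -298.9   36. ]
 [ 507.4 -354.2   36. ]] [ 519.19075459 -272.27210046   36.        ] [ 0.51981518 -0.85427875] -58.68014495420543 sides [np.float64(127.0), np.float64(103.0), np.float64(127.0), np.float64(105.0)]
ear from middle [ 562.33541465 -343.17723645] seen [[ 550.  -324.    62. ]
 [ 567.2 -351.9   62. ]]
black corner [[ 583. -404.   36.]
 [ 637. -494.   36.]
 [ 498. -457.   36.]]
tool axes
 [[-0.006  0.851  0.524]
 [ 0.     0.524 -0.851]
 [-1.    -0.005 -0.003]] 
dp [170.2  -2.2  13.3] rot [[0.3, -0.2, 0.3], [-179.7, -0.4, -0.3]] j6 -1.138
```

Call:
arm_command(dp=[[50,-2,10],[100,-2,10],[125,-2,10],[150,-2,10],[168,-2,10],[168,-2,10],[168,-2,10],[168,-2,10],[168,-2,10],[168,-2,10],[168,-2,10],[168,-2,10],[168,-2,10],[168,-2,10]], rotation=[[0,0,0],[0,0,0],[0,0,0],[0,0,0],[0,0,0],[0,0,0],[0,0,0],[0,0,0],[0,0,0],[0,0,0],[0,0,0],[0,0,0],[0,0,0],[0,0,0]], grip=[1,1,1,1,1,1,1,0,0,0,0,0,0,0], squeeze=70)

```text
time_s: 3.55
tcp_pos: [560.6, -332.1, 34.2]
ee_rot: [0.79, 1.421, -0.79]
contact_force: [0.2, -0.4, 3.0]
finger_gap: 0.099
```

Gripped, but about 9 mm high and 6 mm inboard, so I'll regrip for a firmer hold.

Call:
arm_command(dp=[[0,0,0],[0,0,0],[0,0,0],[4,0,4],[9,0,7],[9,0,7],[9,0,7],[9,0,7],[9,0,7],[9,0,7],[9,0,7],[9,0,7],[9,0,7]], rotation=[[0,0,0],[0,0,0],[0,0,0],[0,0,0],[0,0,0],[0,0,0],[0,0,0],[0,0,0],[0,0,0],[0,0,0],[0,0,0],[0,0,0],[0,0,0]], grip=[0.4,0.4,0.4,0.4,0.4,0.4,0.4,0,0,0,0,0,0], squeeze=80)

```text
time_s: 4.85
tcp_pos: [564.2, -338.0, 25.0]
ee_rot: [0.79, 1.422, -0.79]
contact_force: [1.3, -0.6, 1.7]
finger_gap: 0.108
```

Run:
```python
from cell import arm
from h import *
s=arm.get_state();print(s["tcp_pos"],s["finger_gap"])
i=arm.camera_info("top");im=arm.camera("top")[:,:,::-1];cv2.imwrite("pics/top1.png",im)
hsv=cv2.cvtColor(im,cv2.COLOR_BGR2HSV)
u=np.array([.246,-.969])
C=np.array([563,18.5])
out=C+u*75; e=out+u*83
print("out ear",e,"final ear",C+u*83)
plan(s,[*e,s["tcp_pos"][2]+60],-75.7+90)
```

```text
[ 564.20143709 -337.97941115   25.02302115] 0.10828444165107665
out ear [ 601.868 -134.602] final ear [583.418 -61.927]
tool axes
 [[ 0.     0.849  0.528]
 [-0.     0.528 -0.849]
 [-1.     0.     0.001]] 
dp [ -60.1  139.4 -152.8] rot [[17.6, 0.0, -0.0], [-162.4, 0.0, 0.0]] j6 -1.148
```

Call:
arm_command(dp=[[-15,0,0],[-30,0,0],[-30,14,-15],[-30,28,-31],[-30,46,-50],[-30,65,-72],[-30,84,-92],[-30,102,-112],[-30,120,-132],[-30,132,-145],[-30,139,-153],[-30,139,-153],[-30,139,-153],[-30,139,-153]], rotation=[[0,0,0],[0,0,0],[2,0,0],[4,0,0],[6,0,0],[8,0,0],[10,0,0],[12,0,0],[14,0,0],[16,0,0],[17.6,0,0],[17.6,0,0],[17.6,0,0],[17.6,0,0]], grip=[0,0,0,0,0,0,0,0,0,0,0,0,0,0])

```text
time_s: 6.3
tcp_pos: [601.2, -135.3, 55.3]
ee_rot: [1.023, 1.316, -1.024]
contact_force: [-0.5, -1.3, -3.1]
finger_gap: 0.108
```

Run:
```python
from cell import arm
from h import *
s=arm.get_state();print(s["tcp_pos"],s["finger_gap"],s["contact_force"])
i=arm.camera_info("top");im=arm.camera("top")[:,:,::-1].copy();j=arm.camera_info("scene");im2=arm.camera("scene")[:,:,::-1].copy()
cv2.imwrite("pics/top2.png",im);cv2.imwrite("pics/sc2.png",im2)
a=cv2.resize(im[130:290,90:290],(400,320),interpolation=2);b=cv2.resize(im2[110:270,180:380],(400,320),interpolation=2)
cv2.imwrite("pics/c2.png",np.hstack([a,b]))
u=np.array([.246,-.969]);C=np.array([563,18.5])
plan(s,[*(C+u*83),31],-75.7+90)
```

```text
[ 601.24833178 -135.3072984    55.28982513] 0.10823138203679317 [-0.5464535  -1.26937911 -3.1118944 ]
tool axes
 [[ 0.     0.969  0.247]
 [-0.001  0.247 -0.969]
 [-1.     0.     0.001]] 
dp [ 24.2   0.8 -75.5] rot [[-0.0, 0.0, -0.0], [180.0, -0.0, -0.1]] j6 -0.526
```

View pics/c2.png

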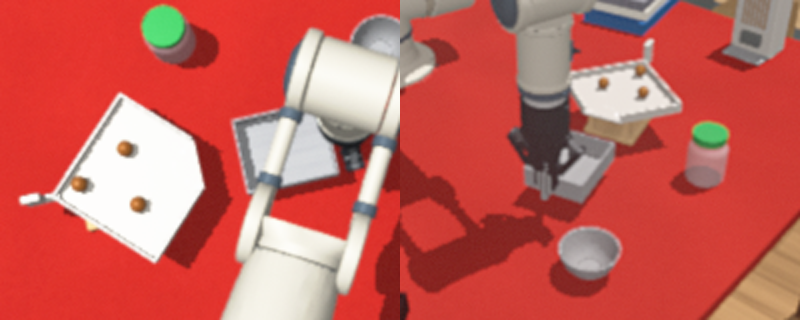

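The dish is held level, with its inner edge at about px (206.5,190)–(213.5,226) in full-frame pixels, facing the spout at (186,199)–(192,223). Next is a numeric check of the lateral offset.

Run:
```python
from cell import arm
from h import *
i=arm.camera_info("top")
u=np.array([.246,-.969]);v=np.array([.969,.246]);C=np.array([563,18.5])
E_=onplane(i,[[206.5,190],[213.5,226]],66)[:,:2]
S=onplane(i,[[186.5,199.5],[192,223]],88)[:,:2]
for n,Q in(("dish inner edge",E_),("spout corners",S)):
    print(n,Q.round(0),"along",((Q-C)@u).round(0),"across",((Q-C)@v).round(0))
# from predicted
print("expected dish inner along",75-65)
```

```text
dish inner edge [[615.  18.]
 [514.  -5.]] along [13. 11.] across [ 50. -53.]
spout corners [[583.  70.]
 [519.  52.]] along [-45. -44.] across [ 32. -34.]
expected dish inner along 10
```

Call:
arm_command(dp=[[12,0,0],[23,0,-5],[23,1,-20],[23,1,-35],[23,1,-50],[23,1,-64],[23,1,-73],[23,1,-77],[23,1,-77],[26,1,-77],[29,1,-77],[30,1,-77],[30,1,-77],[30,1,-77],[30,1,-77],[30,1,-77],[30,1,-77]], rotation=[[0,0,0],[0,0,0],[0,0,0],[0,0,0],[0,0,0],[0,0,0],[0,0,0],[0,0,0],[0,0,0],[0,0,0],[0,0,0],[0,0,0],[0,0,0],[0,0,0],[0,0,0],[0,0,0],[0,0,0]], grip=[0,0,0,0,0,0,0,0,0,0,0,0,0,0.5,0.5,0.5,0.5])

```text
time_s: 8.1
tcp_pos: [583.3, -59.6, 24.7]
ee_rot: [1.024, 1.317, -1.023]
contact_force: [-0.1, -0.1, -0.2]
finger_gap: 0.504
```

Call:
arm_command(dp=[[-30,0,0],[-70,0,0],[-110,0,0],[-150,0,0],[-180,0,0],[-180,0,-45],[-180,0,-90],[-180,0,-135],[-180,0,-180],[-180,0,-225],[-180,0,-270],[-180,0,-315],[-180,0,-320],[-180,0,-320],[-180,0,-320]], rotation=[[0,0,0],[0,0,0],[0,0,0],[0,0,0],[0,0,0],[0,0,0],[0,0,0],[0,0,0],[0,0,0],[0,0,0],[0,0,0],[0,0,0],[0,0,0],[0,0,0],[0,0,0]], grip=[0.5,0.5,0.5,0.5,0.5,0.5,0.5,0.5,0.5,0.5,0.5,0.5,0.5,0.5,0.5])

```text
time_s: 9.6
tcp_pos: [504.5, 249.7, 204.7]
ee_rot: [1.023, 1.316, -1.024]
contact_force: [-0.2, -0.6, 0.7]
finger_gap: 0.5
```

Run:
```python
from cell import arm
from h import *
s=arm.get_state();i=arm.camera_info("wrist");im=arm.camera("wrist")[:,:,::-1].copy();t=arm.camera("top")[:,:,::-1].copy()
c=cv2.resize(t[150:290,90:270],(360,280),interpolation=2)
o=np.zeros((384,800,3),np.uint8);o[:288,416:800]=cv2.resize(c,(384,288));o[:312,:416]=cv2.resize(im,(416,312))
cv2.imwrite("pics/w3.png",im);cv2.imwrite("pics/c3.png",o);cv2.imwrite("pics/top3.png",t)
print(s["tcp_pos"]);print("pred handle px",px(i,[[496,282,106],[496,282,60]]))
```

```text
[504.48554204 249.72235029 204.7369203 ]
pred handle px [[253.04045365 155.32191857]
 [252.96225635 146.35270857]]
```

View pics/c3.png

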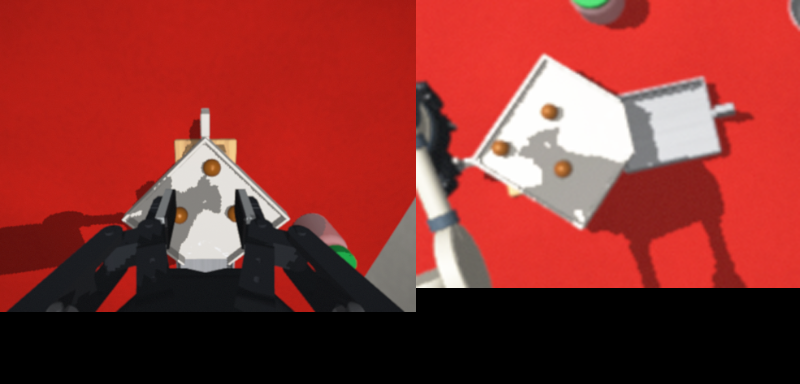

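The dish sits centred under the spout with its ear outward. The handle shows in the wrist view at full-frame column 252, rows 133–170. I'll measure its far and near ends there.

Run:
```python
from cell import arm
from h import *
im=cv2.imread("pics/w3.png");i=arm.camera_info("wrist");s=arm.get_state()
print(im[126:180:2,252].tolist())
for r in(140,155):print(r,[int(x) for x in im[r,238:268,1]])
for z in(100,106,112):print(z,onplane(i,[[252,133],[252,165]],z).round(1).tolist())
plan(s,[496,282,78],14.3)
# plate rim corners for height: pixels wrist L,R corners at z=88
print(onplane(i,[[150,270],[355,268]],88).round(0))
```

```text
[[26, 33, 191], [22, 30, 190], [23, 30, 189], [60, 64, 181], [139, 143, 154], [134, 138, 141], [137, 141, 145], [189, 196, 200], [223, 228, 231], [223, 228, 232], [224, 228, 231], [223, 227, 230], [223, 228, 230], [223, 228, 231], [222, 228, 231], [223, 227, 230], [222, 227, 230], [222, 227, 230], [222, 226, 230], [222, 227, 229], [220, 224, 227], [173, 178, 182], [182, 185, 187], [231, 233, 235], [206, 212, 217], [178, 183, 188], [174, 179, 184]]
140 [32, 32, 30, 32, 31, 30, 31, 39, 80, 138, 179, 195, 196, 195, 196, 197, 197, 197, 191, 157, 83, 34, 31, 31, 31, 30, 31, 30, 31, 30]
155 [19, 18, 20, 19, 21, 19, 17, 33, 92, 160, 207, 226, 227, 227, 228, 228, 228, 227, 222, 186, 99, 33, 28, 32, 30, 30, 30, 30, 31, 32]
100 [[490.7, 299.8, 100.0], [498.0, 271.1, 100.0]]
106 [[490.5, 300.6, 106.0], [497.6, 272.5, 106.0]]
112 [[490.3, 301.3, 112.0], [497.2, 273.9, 112.0]]
tool axes
 [[ 0.     0.97   0.245]
 [-0.     0.245 -0.97 ]
 [-1.     0.     0.   ]] 
dp [126.7  -0.4 -34.1] rot [[-0.1, 0.0, -0.0], [179.9, -0.0, -0.0]] j6 0.151
[[416. 121.  88.]
 [641. 181.  88.]]
```

Call:
arm_command(dp=[[20,-0.5,-35],[50,-0.5,-35],[80,-0.5,-35],[100,-0.5,-35],[115,-0.5,-35],[124,-0.5,-35],[124,-0.5,-35],[124,-0.5,-35],[124,-0.5,-35],[124,-0.5,-35],[124,-0.5,-35],[124,-0.5,-35],[124,-0.5,-35]], rotation=[[0,0,0],[0,0,0],[0,0,0],[0,0,0],[0,0,0],[0,0,0],[0,0,0],[0,0,0],[0,0,0],[0,0,0],[0,0,0],[0,0,0],[0,0,0]], grip=[0.5,0.5,0.5,0.5,0.5,0.5,0.5,0.5,0,0,0,0,0], squeeze=40)

```text
time_s: 11.0
tcp_pos: [495.4, 284.5, 82.0]
ee_rot: [1.024, 1.316, -1.022]
contact_force: [-1.9, -1.1, 4.5]
finger_gap: 0.113
```

Run:
```python
from cell import arm
from h import *
s=arm.get_state();print(s["tcp_pos"],s["contact_force"],s["finger_gap"])
i=arm.camera_info("top");t=arm.camera("top")[:,:,::-1].copy();c=arm.camera("scene")[:,:,::-1].copy()
o=np.hstack([cv2.resize(t[160:280,100:260],(400,300),interpolation=2),cv2.resize(c[110:200,240:360],(400,300),interpolation=2)])
cv2.imwrite("pics/c4.png",o)
hsv=cv2.cvtColor(t,cv2.COLOR_BGR2HSV);m=((hsv[...,1]<110)&(hsv[...,2]>60)).astype(np.uint8)
```

```text
[495.44279965 284.49080513  81.98511638] [-1.85729633 -1.11252068  4.52929709] 0.11312312836165221
```

View pics/c4.png

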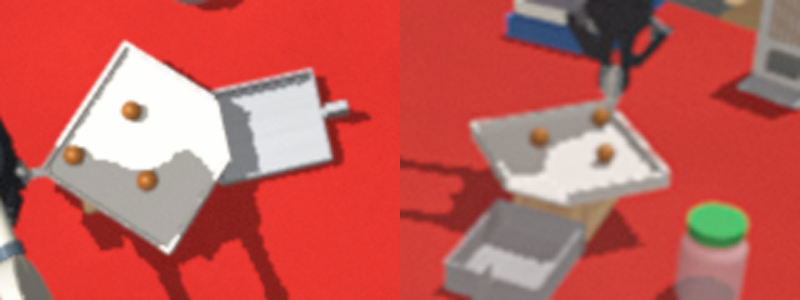

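The handle is gripped at (gap 9.6 mm) and all three drops are still on the plate, with the dish centred under the spout. I'll tip it along the hinge arc now.

Call:
arm_command(dp=[[-3.3,0,0.3],[-8.3,0,0.9],[-13.2,0,1.7],[-19.8,0,2.8],[-26.3,0,4.2],[-32.7,0,5.8],[-39.1,0,7.7],[-45.5,0,9.8],[-51.7,0,12.1],[-57.9,0,14.6],[-62.5,0,16.6],[-65.5,0,17.9],[-65.5,0,17.9],[-65.5,0,17.9],[-65.5,0,17.9],[-65.5,0,17.9],[-65.5,0,17.9],[-65.5,0,17.9],[-65.5,0,17.9],[-65.5,0,17.9]], rotation=[[0,1,0],[0,2.5,0],[0,4,0],[0,6,0],[0,8,0],[0,10,0],[0,12,0],[0,14,0],[0,16,0],[0,18,0],[0,19.5,0],[0,20.5,0],[0,20.5,0],[0,20.5,0],[0,20.5,0],[0,20.5,0],[0,20.5,0],[0,20.5,0],[0,20.5,0],[0,20.5,0]], grip=[0,0,0,0,0,0,0,0,0,0,0,0,0,0,0,0,0,0,0,0])

```text
time_s: 13.1
tcp_pos: [499.9, 267.2, 146.5]
ee_rot: [1.247, 1.603, -0.864]
contact_force: [3.9, 3.7, 1.4]
finger_gap: 0.107
```

Call:
arm_command(dp=[[0,0,0],[0,0,0],[0,0,0],[0,0,0],[0,0,0],[0,0,0],[0,0,0],[0,0,0]], rotation=[[0,0,0],[0,0,0],[0,0,0],[0,0,0],[0,0,0],[0,0,0],[0,0,0],[0,0,0]], grip=[0,0,0,0,0,0,0,0])

```text
time_s: 13.9
tcp_pos: [499.9, 267.2, 146.5]
ee_rot: [1.247, 1.603, -0.864]
contact_force: [3.8, 3.4, 1.2]
finger_gap: 0.107
```

Run:
```python
from cell import arm
from h import *
s=arm.get_state();print(s["tcp_pos"],s["contact_force"],s["finger_gap"],R.from_rotvec(s["ee_rot"]).as_matrix().round(3))
t=arm.camera("top")[:,:,::-1].copy();c=arm.camera("scene")[:,:,::-1].copy()
o=np.hstack([cv2.resize(t[160:280,100:260],(400,300),interpolation=2),cv2.resize(c[110:200,240:360],(400,300),interpolation=2)])
cv2.imwrite("pics/c5.png",o)
```

```text
[499.89281669 267.24321456 146.48246796] [3.8248361  3.38029748 1.24547812] 0.10661476253336617 [[-0.085  0.969  0.232]
 [ 0.34   0.247 -0.908]
 [-0.937  0.001 -0.35 ]]
```

View pics/c5.png

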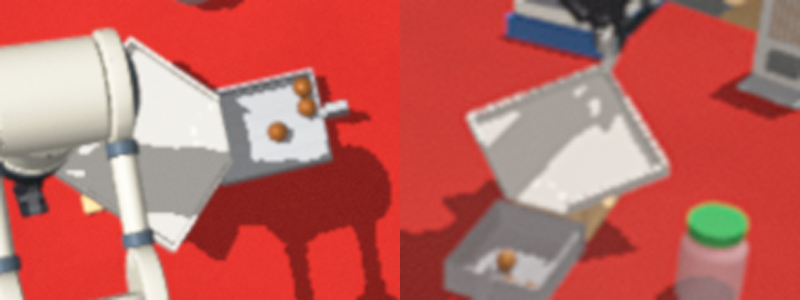

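All three drops are in the dish (crop pixels (277,131), (302,87) and (306,106)). I'll lower the plate along the reverse arc and release it.

Call:
arm_command(dp=[[6.6,0,-0.5],[13.3,0,-0.7],[19.9,0,-0.7],[26.6,0,-0.5],[33.3,0,-0.1],[39.9,0,0.6],[46.5,0,1.5],[53,0,2.7],[59.5,0,4],[64.4,0,5.2],[67.6,0,6.1],[67.6,0,6.1],[67.6,0,6.1],[67.6,0,6.1],[67.6,0,6.1],[67.6,0,6.1],[67.6,0,6.1]], rotation=[[0,-2,0],[0,-4,0],[0,-6,0],[0,-8,0],[0,-10,0],[0,-12,0],[0,-14,0],[0,-16,0],[0,-18,0],[0,-19.5,0],[0,-20.5,0],[0,-20.5,0],[0,-20.5,0],[0,-20.5,0],[0,-20.5,0],[0,-20.5,0],[0,-20.5,0]], grip=[0,0,0,0,0,0,0,0,0,0,0,0,0,0.5,0.5,0.5,0.5])

```text
time_s: 15.7
tcp_pos: [494.7, 284.0, 80.2]
ee_rot: [1.023, 1.317, -1.025]
contact_force: [-0.4, -0.5, -0.5]
finger_gap: 0.501
```

Call:
arm_command(dp=[[-15,0,0],[-40,0,0],[-70,0,0],[-100,0,0],[-130,0,0],[-140,0,-40],[-140,0,-80],[-140,0,-80],[-140,0,-80],[-140,0,-80]], rotation=[[0,0,0],[0,0,0],[0,0,0],[0,0,0],[0,0,0],[0,0,0],[0,0,0],[0,0,0],[0,0,0],[0,0,0]], grip=[0.5,0.5,0.5,0.5,0.5,0.5,0.5,0.5,0.5,0.5])

```text
time_s: 16.7
tcp_pos: [475.5, 361.2, 221.1]
ee_rot: [1.024, 1.316, -1.024]
contact_force: [0.2, -0.7, -0.8]
finger_gap: 0.494
```

Run:
```python
from cell import arm
from h import *
s=arm.get_state();print(s["time_s"],s["tcp_pos"],s["contact_force"])
i=arm.camera_info("top")
t=arm.camera("top")[:,:,::-1].copy();c=arm.camera("scene")[:,:,::-1].copy()
o=np.hstack([cv2.resize(t[130:280,95:295],(400,300),interpolation=2),cv2.resize(c[110:200,240:360],(400,300),interpolation=2)])
cv2.imwrite("pics/c6.png",o)
h=cv2.cvtColor(t,cv2.COLOR_BGR2HSV);m=((h[...,0]>7)&(h[...,0]<22)&(h[...,1]>110)&(h[...,2]>60)).astype(np.uint8);m[:165]=0;m[280:]=0;m[:,:185]=0;m[:,250:]=0
n,_,st,ce=cv2.connectedComponentsWithStats(m)
u=np.array([.246,-.969]);v=np.array([.969,.246]);C=np.array([563,18.5])
for k in range(1,n):
    if st[k,4]>5:
        P=onplane(i,[ce[k]],15)[0,:2]-C;print(st[k,4],ce[k].round(1),"along,across",(P@u).round(0),(P@v).round(0))
```

```text
16.7 [475.51441459 361.15589305 221.13628071] [ 0.19293883 -0.6652483  -0.8363253 ]
78 [221.4 198. ] along,across 47.0 27.0
36 [210.4 212.3] along,across 8.0 -7.0
```

View pics/c6.png

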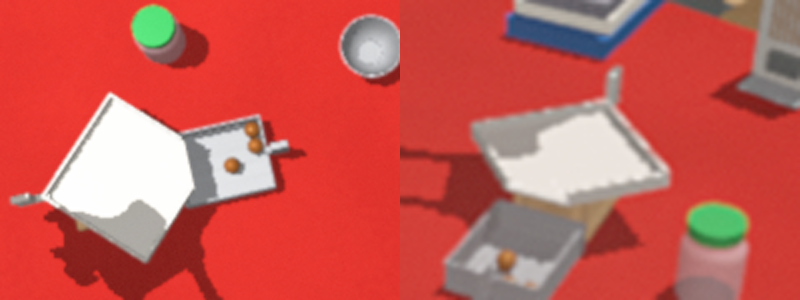

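The plate is back on its rest, all three drops lie in the dish, the jar and bowl are in place and the arm is clear. I'll hand it in.

```bash
python3 -c "
from cell import arm
print(arm.job_done())"
```

```text
the job is handed in; nothing more can be done
None
```

The job is done and handed in at about 17 s of the 56 s allowed; the hand-in gives no verdict. I put the steel butter dish under the spout with its ear outward. I then tipped the plate to about 0.36 rad at 0.35 rad/s, let all three drops roll out, lowered the plate and released it.

- **Final pictures:** the top and scene views show the three drops in the dish, the plate level on its rest and the arm clear of everything. The jar and bowl look unmoved; I checked them by eye only, not by measurement.
- **Drop positions:** the colour mask merged the two drops that touch, so it gave two blobs instead of three. Measured from the catch spot, they lie 47 mm outward and 27 mm across, and 8 mm outward and −7 mm across. Both are inside the dish.
- **Dish position:** the gripper released the dish within about 3 mm of the planned spot, inside the 35 mm tolerance.
- **First grip:** my first grip on the dish ear was about 9 mm high and 6 mm inboard. I opened and regripped before lifting.
- **Handle height:** my estimates of the handle's top differed (105 mm measured, about 116 mm from the given sizes). I used a middle value for the hinge height, and wrist forces stayed under 6 N at every reading.

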